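# Seat the turquoise reference board in the stone reader

### The arm

A 6-joint arm with a two-finger parallel gripper is mounted at the origin on the work surface. World frame = base frame: x ahead of the robot, y to its left, z up, the work surface at z = 0. Lengths are in m, angles in rad, forces in N, time in s.
With the tool pointing down it reaches from about 0.325 to 0.75 m from the base axis. Payload 7.6 kg.
Tool frame: the origin (TCP) lies at the very end of the fingers, on their centre line; the grasp point (between the pads) lies 19 mm behind it; z points along the fingers, y is the line along which they close (so a half turn about z gives the same grasp; the last joint's range is limited). The gripper opens to 85 mm and grips with 20 to 120 N. Pads are 22 mm wide; open, the fingers measure 114 mm over their backs; the gripper's body (76 mm by 85 mm) begins 54 mm behind the grasp point. The pads swing forward as they close: fully open they stand 13 mm farther back than shut.
Start: joints at [1.259, 0.052, 1.401, -0, 1.689, -0.07], TCP at [0.126, 0.51, 0.193] pointing down, gripper open.
Joint ranges: [-2.9, 2.9], [-0.91, 2.17], [0.12, 2.37], [-1.06, 4.2], [0.26, 2.73], [-2.93, 2.93]. Speed limits (rad/s): [2.57, 2.57, 3.01, 3.14, 3.14, 3.14].

### API

Orientations are given as a rotation vector (axis times angle).
In Python, from rig import ctrl gives the robot as it stands. The module is installed in compiled form; this text tells all that it offers.
- The arm moves only by the tool jog_arm, never from a script. Its arguments are lists of equal length, an entry for each row: "jaw": the opening, from 0 (shut) to 1 (fully open); "slide": the shift along the tool's x, y, z in mm, a list of three; "twist": the turn about the tool's z in rad. A call has 1 to 12 rows; each row is the pose to reach, as a shift and turn from the pose commanded when the call began, along the tool's axes at that moment; what a row does not reach only later rows make up. A row lasts 1/8 s, in which the tool goes at most 62.5 mm and 10.7 degrees, less where a joint would pass 70% of its speed; a pose out of reach is approached as far as the arm can. A call with a gripper value outside its range is refused whole. The fingers move at their own pace and stop on an object; "grip_force" is the grip in N (left out, the last holds). Time passes only in rows, so rows that repeat a pose let the fingers close. It gives the time, the measured TCP pose, the force, the opening and the grip force at its end, in the units of the state.
- ctrl.observe(): the state, without advancing time (a new reading comes with each control period).
- ctrl.camera(name): name is "side" or "top"; returns the picture (420x560x3 uint8, red, green, blue); there is no depth.
- ctrl.calibration(name): a dict with "fx", "fy", "cx", "cy" (pixels), "camera_from_world" (4x4, takes a point from world to camera coordinates). Camera axes: x right, y down, z forward; pixel columns grow to the right and rows downward; lengths in m; the calibration is good to about 2 mm. A picture is of the moment at which its call begins. calibration takes no time and is no camera call.
- ctrl.sign_off(): hands the job in; it is judged then, once.
The state is a dict: "t": time; "qpos": joint angles; "dq": joint speeds; "joint_torque": joint torques, N m; "eef_pos": TCP position; "tool_rot": TCP orientation; "wrist_force": force on the tool from outside, world axes, zero at the start; "ft_torque": the same for the moment, N m; "opening": opening from 0.0 (shut) to 1.0 (fully open); "grasp_force": force on a finger pad.
Only numpy, scipy, OpenCV 4.12 (cv2) and the standard library are available. Lean on these libraries where they do the work, as an engineer would, in place of code of your own. Each camera call takes 0.05 s, during which the arm holds its last target. There are 200 camera calls.

### The job

Put the stone board with the turquoise stones into the reader's bay, ears towards you, and slide it in until it meets the two open ejector levers. Then swing both orange levers inward, by turns if need be, until the board comes up firm and square against the sprung contacts and the levers hold it there by themselves; do not force it past that, since the contacts are delicate. Leave the amber board and everything else on the bench alone.

Things in the scene. Friction and masses are not known exactly. Their poses are not given: they have to be found in the camera images.
- board_grip (a point): Centre of the black upright handle on the board with TURQUOISE stones (loose, about 0.2 kg, flat on the bench). Handle: 12 mm in x, 50 mm in y, 44 mm tall; centre 32 mm above the board's underside, foot at 10 mm. Axes are the board's: x = the way it goes into the bay, z up. Stones 7 mm high begin 14 mm from here in x.
- board_ears (a point): Middle of the line joining that board's two ears, 40 mm behind (-x of) the handle, 5 mm above the underside. The white board is 10 mm thick, 92 mm wide (y +-46); its nose is 96 mm ahead of this point, its tail edge 4 mm behind. The ears, at the tail, are 8 mm long in x and reach out to y +-60.
- spare_grip (a point): The same handle point of a second, like board with AMBER stones: a bystander, to be left alone. The two boards swap places at random.
- bay: Fixed grey base of the reader's bay. Origin midway between the two lever pivots at bench level; x = insertion direction, y = left, z up. Floor 30 mm above the bench, from x = -80 mm to the reader, y +-95. With levers open the board slides in along the floor until its ears meet the levers' forward prongs, ear line then at x = -6 to -9 mm.
- channel (a point): On the bay's floor at the start of the straight channel, x = 30 mm from the bay's origin, same axes. Aluminium guides 14 mm high leave 95 mm (y +-47.5) from here to 65 mm farther in; flared ends reach 14 mm back towards the mouth.
- reader: Fixed black reader head, origin and axes as bay; x 103 to 163 mm, y +-85, 76 mm high. Two sprung brass contacts in it push the board back with 6 N at first touch, 10 N after 4 mm, then are solid: home, ear line at x = -3.5 to +5 mm. How deep differs each time, cannot be read, is felt as a sharp rise of force. More than 40 N damages them.
- lever_left (a joint): Left (+y) lever, rad. 0: handle points along the bay's -x; positive: splayed outward (open, starts 0.75 to 0.92); negative: inward. Range -0.65 to 1.1; home lies between about 0.3 and -0.45. As it swings in, its rear prong closes behind the ear and drives the board in. Friction holds it where it is left.
- lever_right (a joint): The same for the right (-y) lever: positive outward, negative inward.
- pivot_left (a point): Pivot of the left lever (vertical axis), 72 mm to the left of the bay's origin, 30 mm up. Levering one side alone skews the board in its guides; by turns it goes in square.
- pivot_right (a point): Pivot of the right lever, 72 mm to the right.
- post_left (a point): Centre of the upright orange post on the left lever's handle: 16 mm diameter, 52 mm tall, 33 to 85 mm above the bench, 50 mm from the pivot. Push it from outside or take it between the fingers. About 4 N moves it free, 7 to 10 N brings the board home; its force reaches the board about 3 times larger.
- post_right (a point): The same for the right lever.
- gauge: Bystander: tan dial gauge, 85 x 52 x 14 mm.
- pliers: Bystander: pliers with dark green grips, 130 mm long.
- jar: Bystander: small glass jar, 52 mm diameter, 70 mm tall.
- loupe: Bystander: dark loupe, 34 mm diameter, 30 mm tall.
- stone0: Bystander: rough turquoise, 24 mm.
- stone1: Bystander: rough turquoise, 24 mm.
- stone2: Bystander: rough turquoise, 24 mm.

How it is judged:
By the outcome, as a careful person would: the job done as asked, in the order asked, and still so for the second after the job is handed in, with the robot touching nothing.
It also fails if it takes over 72 s, if anything falls off the work surface, if the arm or the gripper's body presses on something with over 40 N, if the wrist force passes 120 N, or if a joint passes its speed limit or range.

## Working session

There is one attempt and no reset: what is moved stays moved. The work goes in short steps, Python scripts to look and compute and a tool call to move; the robot and the scene stay as the last step left them, time stands still between calls to the robot, and variables do not carry over. Pictures are saved under pics/ and viewed, at most 10 in all, crops included, and the job is handed in when it is done.

Besides the shell and the picture viewer there is one more tool, called after "Call:" in YAML: its name, and indented under it one key for each argument. jog_arm: Moves the arm, as the interface text tells. Its arguments: {"type":"object","properties":{"jaw":{"type":"array"},"slide":{"type":"array"},"twist":{"type":"array"},"grip_force":{"type":"number"}},"required":["jaw","slide","twist"]}

```bash
mkdir -p pics
python3 - <<'E'
from rig import ctrl
import cv2,numpy as np
for n in("top","side"):
    im=ctrl.camera(n); cv2.imwrite(f"pics/{n}0.png",im[...,::-1]); c=ctrl.calibration(n); print(n,c["fx"],c["fy"],c["cx"],c["cy"],np.round(c["camera_from_world"],4).tolist())
s=ctrl.observe();print(s)
E
```

```text
top 415.2169068373454 415.2169068373454 280.1441593261951 210.18665869843642 [[0.0274, -0.9993, 0.0249, -0.0218], [-0.9957, -0.0295, -0.0878, 0.5422], [0.0885, -0.0224, -0.9958, 1.194], [0.0, 0.0, 0.0, 1.0]]
side 443.17095268216883 443.17095268216883 281.94275177873556 212.0385709553578 [[-0.9999, -0.0093, -0.0079, 0.5354], [0.0012, 0.5727, -0.8198, 0.0552], [0.0122, -0.8197, -0.5726, 1.2267], [0.0, 0.0, 0.0, 1.0]]
{'t': 0.1, 'qpos': array([ 1.25868587e+00,  5.27845992e-02,  1.40161868e+00, -3.21541171e-05,
        1.68859499e+00, -7.03027455e-02]), 'dq': array([ 0.00080984, -0.00194455, -0.00346548, -0.00026992,  0.00012227,
        0.0006709 ]), 'joint_torque': array([ 8.60313139e-04, -3.82583070e+01, -3.60986996e+01, -1.41759551e-04,
        4.74611297e-03,  3.04805440e-05]), 'eef_pos': array([0.12560615, 0.5094238 , 0.1923533 ]), 'tool_rot': array([-3.78883292e-01, -3.11842360e+00,  2.17706741e-03]), 'wrist_force': array([ 0.47574123, -0.59206808, -0.56085501]), 'ft_torque': array([ 0.00717572,  0.0208417 , -0.00504544]), 'grasp_force': 0.0, 'opening': 0.9989273757470999}
```

View pics/top0.png

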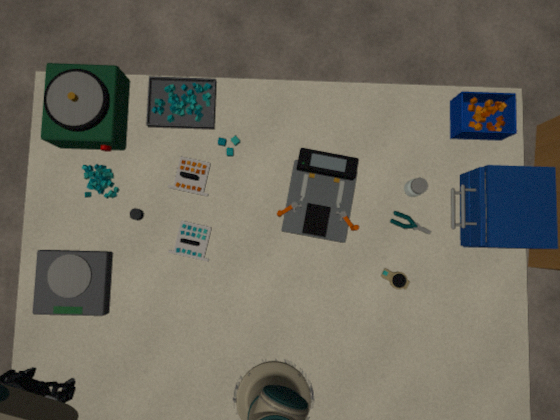

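View pics/side0.png

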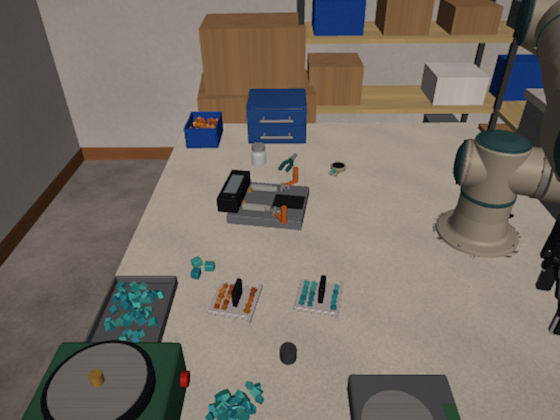

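```bash
cat > h.py <<'E'
from rig import ctrl
import cv2,numpy as np
def ray(n,u,v,z):
    c=ctrl.calibration(n);T=np.array(c["camera_from_world"]);R=T[:3,:3];o=-R.T@T[:3,3]
    d=R.T@np.array([(u-c["cx"])/c["fx"],(v-c["cy"])/c["fy"],1]);return o+d*(z-o[2])/d[2]
def proj(n,p):
    c=ctrl.calibration(n);T=np.array(c["camera_from_world"]);q=T[:3,:3]@np.array(p)+T[:3,3]
    return np.array([c["fx"]*q[0]/q[2]+c["cx"],c["fy"]*q[1]/q[2]+c["cy"]])
def blobs(n,im,lo,hi,box,amin=5):
    x0,y0,x1,y1=box;h=cv2.cvtColor(im,cv2.COLOR_RGB2HSV);m=cv2.inRange(h,lo,hi)
    k=np.zeros_like(m);k[y0:y1,x0:x1]=m[y0:y1,x0:x1]
    N,l,s,c=cv2.connectedComponentsWithStats(k)
    return [(s[i].tolist(),c[i].round(1).tolist(),cv2.minAreaRect(np.argwhere(l==i)[:,::-1].astype(np.float32))) for i in range(1,N) if s[i][4]>=amin]
E
python3 - <<'E'
import cv2,numpy as np
from h import *
t=cv2.imread("pics/top0.png");s=cv2.imread("pics/side0.png")
f=lambda a,w,h:cv2.resize(a,(w,h),interpolation=cv2.INTER_CUBIC)
A=f(t[215:265,165:220],330,300);B=f(t[140:250,270:370],330,363)
C=f(s[265:325,285:350],390,360);D=f(s[160:240,210:320],412,300)
o=np.zeros((600,800,3),np.uint8);o[:300,:330]=A;o[300:600,:]=0
o[:300,340:752]=D;o[300:600,:272]=f(t[140:250,270:370],272,300);o[300:600,340:665]=f(C,325,300)
cv2.imwrite("pics/crop1.png",o)
T=t[...,::-1].copy();S=s[...,::-1].copy()
print("handle top",blobs("top",T,(0,0,0),(180,255,45),(165,215,220,265)))
print("orange top",blobs("top",T,(3,150,120),(18,255,255),(270,185,370,240)))
print("orange side",blobs("side",S,(3,150,120),(18,255,255),(260,160,320,230)))
print("reader",blobs("top",T,(0,0,0),(180,255,45),(290,140,365,185),30))
print("base pad",blobs("top",T,(0,0,0),(180,255,45),(290,190,345,245),30))
E
```

```text
handle top [([181, 239, 18, 6, 62], [189.5, 241.5], ((189.50001525878906, 241.5), (17.679834365844727, 3.362421989440918), 12.528807640075684))]
orange top [([277, 205, 15, 10, 58], [284.1, 210.2], ((284.0684509277344, 210.15069580078125), (4.469072341918945, 16.055553436279297), 65.55604553222656)), ([343, 216, 10, 12, 43], [347.7, 221.2], ((347.70001220703125, 221.10000610351562), (12.20000171661377, 3.4000000953674316), 53.13010025024414)), ([353, 225, 6, 5, 24], [355.7, 227.0], ((355.5, 227.0), (4.0, 5.0), 90.0))]
orange side [([286, 167, 12, 18, 86], [294.0, 176.4], ((294.0, 176.5), (8.497057914733887, 18.782970428466797), 26.56505012512207)), ([274, 206, 13, 18, 105], [281.9, 214.8], ((283.7500305175781, 214.25003051757812), (14.142135620117188, 13.435027122497559), 45.0))]
reader [([297, 148, 61, 32, 858], [326.8, 164.9], ((327.2615051269531, 164.002197265625), (59.45486831665039, 22.82767677307129), 10.784297943115234))]
base pad [([302, 203, 29, 34, 715], [316.1, 219.7], ((316.1087646484375, 219.61273193359375), (23.59876823425293, 30.445327758789062), 10.491477012634277))]
```

View pics/crop1.png

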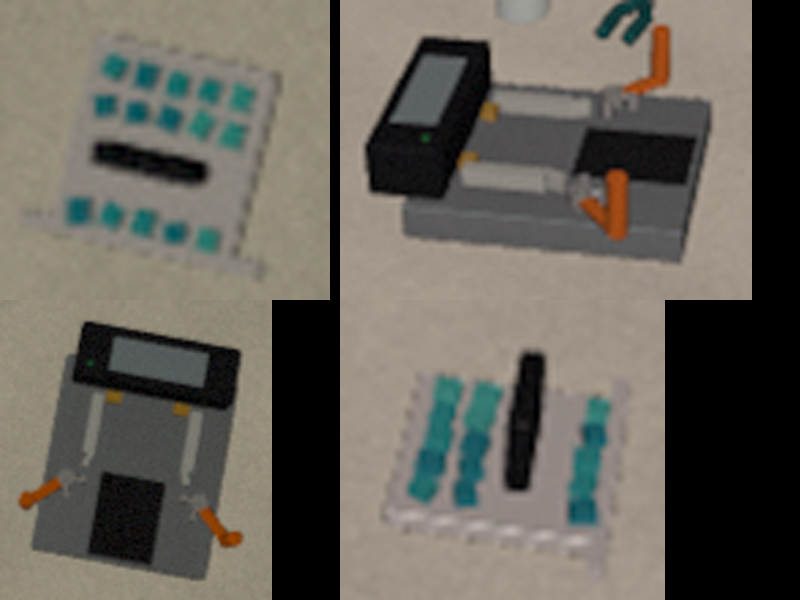

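Run:
```python
from h import *
P=lambda n,u,v,z:ray(n,u,v,z)[:2]
def tri(a,b):
    A=[];
    for n,u,v in(a,b):
        p=ray(n,u,v,0);q=ray(n,u,v,.1);d=(q-p)/np.linalg.norm(q-p);M=np.eye(3)-np.outer(d,d);A.append((M,M@p))
    return np.linalg.solve(A[0][0]+A[1][0],A[0][1]+A[1][1])
S=cv2.imread("pics/side0.png")[...,::-1].copy();T=cv2.imread("pics/top0.png")[...,::-1].copy()
hs=blobs("side",S,(0,0,0),(180,255,50),(300,265,345,315));print(hs)
print("handle tri",tri(("top",189.5,241.5),("side",*hs[0][1])))
# board ears from crop (scale 6, origin 165,215), z=.01
el=P("top",165+22/6,215+215/6,.01);er=P("top",165+264/6,215+270/6,.01);print("ears",el,er,(el+er)/2,np.linalg.norm(el-er),"yaw",np.arctan2(-(el-er)[0],(el-er)[1]))
nl=P("top",165+97/6,215+35/6,.01);nr=P("top",165+280/6,215+75/6,.01);print("nose",nl,nr,(nl+nr)/2,"yaw",np.arctan2(-(nl-nr)[0],(nl-nr)[1]))
k=2.72
c=lambda x,y,z:P("top",270+x/2.72,140+(y-300)/2.727,z)
fl=c(33,549,.03);fr=c(205,580,.03);bl=c(83,321,.076);br=c(240,350,.076)
for n,a,b in(("front",fl,fr),("back",bl,br)):print(n,a,b,(a+b)/2,np.linalg.norm(a-b),np.arctan2(-(a-b)[0],(a-b)[1]))
f=(fl+fr)/2;b=(bl+br)/2;d=b-f;L=np.linalg.norm(d);print("axis",L,np.arctan2(d[1],d[0]),"bay origin",f+d*80/243)
print("posts tri",P("top",279.9,213.3,.085),P("top",355.5,227.0,.085))
# side base corners z=.03 : crop origin 210,160 scale 3.745,3.75
s=lambda x,y,z:P("side",210+(x-340)/3.745,160+y/3.75,z)
print("side base front corners",s(711,101,.03),s(683,232,.03)," posts",s(617,176,.083),s(661,32,.083))
print("guides start L/R",c(88,462,.044),c(185,482,.044))
```

```text
[([318, 276, 8, 27, 136], [321.5, 289.0], ((321.5060729980469, 288.94512939453125), (5.411145210266113, 26.503570556640625), 6.340191841125488))]
handle tri [0.4432992  0.25263502 0.03111143]
ears [0.41499162 0.3159495 ] [0.39152628 0.19742256] [0.40325895 0.25668603] 0.12082738376675323 yaw -0.1954473954442443
nose [0.50379571 0.28386981] [0.48674045 0.19363784] [0.49526808 0.23875382] yaw -0.18681182827768497
front [ 0.48066517 -0.01362178] [ 0.45283126 -0.19859886] [ 0.46674822 -0.10611032] 0.18705947706368747 -0.14935173485032954
back [ 0.71843577 -0.0582522 ] [ 0.69309449 -0.22382462] [ 0.70576513 -0.14103841] 0.16750046439857605 -0.1518740047962258
axis 0.24155549405364252 -0.14510521481073388 bay origin [ 0.54543691 -0.11760928]
posts tri [ 0.52850261 -0.00447306] [ 0.49639432 -0.21637268]
side base front corners [ 0.45302213 -0.18996597] [ 0.48108137 -0.00713221]  posts [ 0.52933885 -0.00254682] [ 0.49447971 -0.21146958]
guides start L/R [ 0.57410805 -0.06929065] [ 0.55586404 -0.17324941]
```

```bash
cat >> h.py <<'E'
from scipy.spatial.transform import Rotation as Ro
def state():
    s=ctrl.observe();R=Ro.from_rotvec(s["tool_rot"]).as_matrix();return s,R
def go(x,y,z,yaw):
    s,R=state();d=R.T@(np.array([x,y,z])-s["eef_pos"]);a=np.arctan2(R[1,1],R[0,1])
    print("slide mm",np.round(d*1000,1),"twist",round((a-yaw+np.pi)%(2*np.pi)-np.pi,4),"t",round(s["t"],2),"F",s["wrist_force"].round(1))
E
python3 -c "
from h import *
go(.443,.251,.12,-.192)"
```

```text
slide mm [-370.  -174.8   72.6] twist 1.521 t 0.1 F [ 0.5 -0.6 -0.6]
```

Call:
jog_arm:
  jaw: [0.6,0.6,0.6,0.6,0.6,0.6,0.6,0.6,0.6,0.6,0.6,0.6]
  slide:
    - [-370,-175,0]
    - [-370,-175,0]
    - [-370,-175,0]
    - [-370,-175,0]
    - [-370,-175,30]
    - [-370,-175,72]
    - [-370,-175,72]
    - [-370,-175,72]
    - [-370,-175,72]
    - [-370,-175,72]
    - [-370,-175,72]
    - [-370,-175,72]
  twist: [1.521,1.521,1.521,1.521,1.521,1.521,1.521,1.521,1.521,1.521,1.521,1.521]

```text
t: 1.6
eef_pos: [0.4429, 0.2516, 0.1214]
tool_rot: [2.422, 2.0, 0.001]
wrist_force: [-0.2, -0.2, -0.4]
opening: 0.599
grasp_force: 0.0
```

Run:
```python
from h import *
go(.443,.251,.024,-.192)
s=ctrl.observe();print(s["qpos"].round(2),s["opening"],s["eef_pos"])
a=ctrl.camera("top");b=ctrl.camera("side")
o=np.hstack([cv2.resize(a[190:290,140:240],(400,400),interpolation=2),cv2.resize(b[200:320,260:380],(400,400),interpolation=2)])
cv2.imwrite("pics/g1.png",o[...,::-1])
```

```text
slide mm [-0.6  0.2 97.4] twist 0.0018 t 1.6 F [-0.2 -0.2 -0.4]
[0.44 0.04 1.56 0.   1.54 0.63] 0.5991579850610309 [0.44290508 0.25161828 0.12139987]
```

View pics/g1.png

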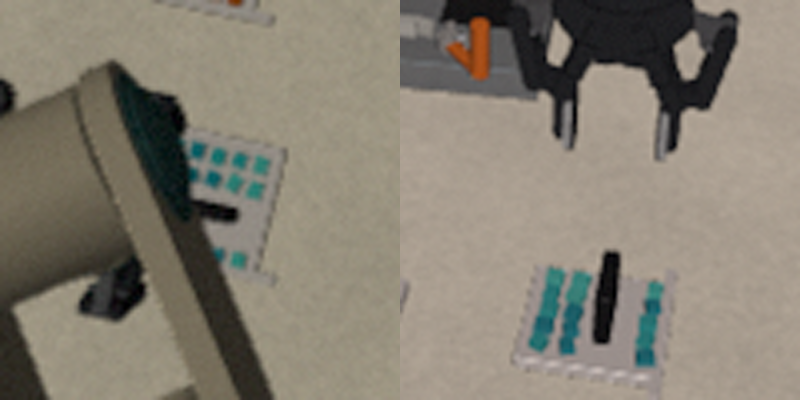

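Call:
jog_arm:
  jaw: [0.6,0.6,0.6,0.6,0,0,0,0,0]
  slide:
    - [-0.5,0,45]
    - [-0.5,0,80]
    - [-0.5,0,97]
    - [-0.5,0,97]
    - [-0.5,0,97]
    - [-0.5,0,97]
    - [-0.5,0,97]
    - [-0.5,0,97]
    - [-0.5,0,97]
  twist: [0,0,0,0,0,0,0,0,0]
  grip_force: 40

```text
t: 2.82
eef_pos: [0.443, 0.2508, 0.0242]
tool_rot: [-2.424, -1.998, -0.0]
wrist_force: [0.7, -0.3, 1.0]
opening: -0.005
grasp_force: 0.0
```

Run:
```python
from h import *
s=ctrl.observe();print(s["opening"],s["grasp_force"],s["eef_pos"])
a=ctrl.camera("top");b=ctrl.camera("side")
o=np.hstack([cv2.resize(a[190:290,140:240],(400,400),interpolation=2),cv2.resize(b[230:350,260:380],(400,400),interpolation=2)])
cv2.imwrite("pics/g2.png",o[...,::-1])
```

```text
-0.005395342776203545 0.0 [0.44298191 0.25079742 0.02422821]
```

View pics/g2.png

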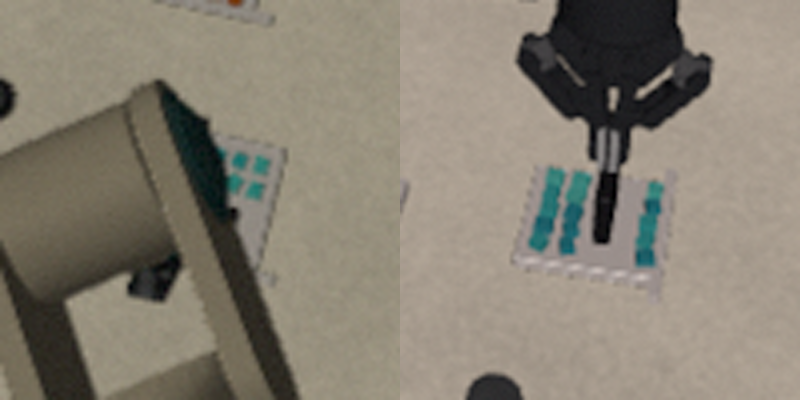

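Run:
```python
from h import *
s,R=state();print(s["eef_pos"],R.round(2).tolist())
for p in(s["eef_pos"],(.443,.251,.054),(.443,.251,.01),(.443,.226,.054),(.443,.276,.054)):print(proj("side",p),proj("top",p))
for n in("top","side"):
  c=ctrl.calibration(n);T=np.array(c["camera_from_world"]);print(-T[:3,:3].T@T[:3,3],np.linalg.det(T[:3,:3]))
```

```text
[0.44295619 0.25076227 0.02412788] [[0.19, 0.98, 0.0], [0.98, -0.19, 0.0], [0.0, 0.0, -1.0]]
[321.28853051 290.6047484 ] [190.58683176 241.8060445 ]
[321.84615894 281.12817517] [188.49681408 241.66144892]
[321.01291584 295.08515311] [191.42085254 241.8465866 ]
[321.14248181 273.48921235] [197.37319985 241.9074814 ]
[322.57941914 289.08828518] [179.61195754 241.41518166]
[0.43482149 0.02099684 1.23722708] 1.0000000000000004
[0.52032989 0.97895269 0.7519231 ] 1.0000000000000002
```

Run:
```python
from h import *
p=(.1256,.5094,.1924);print(proj("side",p),proj("top",p))
for q in((.443,.2516,.1214),(.443,.2516,.149),(.443,.215,.1214)):print(proj("side",q))
t=cv2.imread("pics/top0.png");s=cv2.imread("pics/side0.png")
o=np.hstack([cv2.resize(t[340:420,0:100],(400,320),interpolation=2),cv2.resize(s[220:340,480:560],(240,360),interpolation=2)[:320]])
cv2.imwrite("pics/g3.png",o)
```

```text
[537.22157329 331.81420695] [ 63.62732123 369.79599779]
[323.22626803 258.50635112]
[323.81663314 248.62594708]
[322.12321349 247.6756656 ]
```

View pics/g3.png

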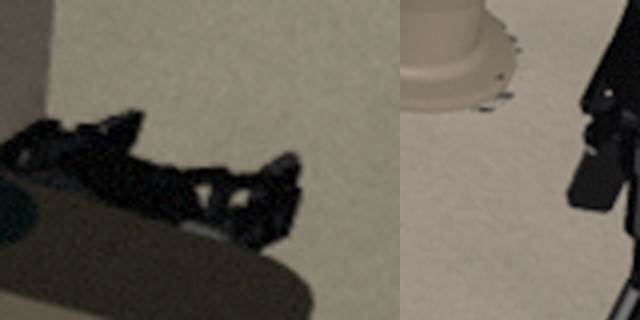

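Call:
jog_arm:
  jaw: [0.6,0.6,0.6,0.6,0.6,0,0,0,0,0]
  slide:
    - [0,0,0]
    - [0,0,0]
    - [0,0,0]
    - [0,0,4]
    - [0,0,7]
    - [0,0,7]
    - [0,0,7]
    - [0,0,7]
    - [0,0,7]
    - [0,0,7]
  twist: [0,0,0,0,0,0,0,0,0,0]
  grip_force: 25

```text
t: 4.18
eef_pos: [0.443, 0.2508, 0.0172]
tool_rot: [-2.424, -1.998, -0.0]
wrist_force: [0.2, -0.4, 0.4]
opening: 0.002
grasp_force: 0.0
```

Run:
```python
from h import *
s=ctrl.observe();print(s["opening"],s["grasp_force"],s["eef_pos"],s["wrist_force"])
b=ctrl.camera("side")
cv2.imwrite("pics/g4.png",cv2.resize(b[230:330,270:370],(500,500),interpolation=2)[...,::-1])
```

```text
0.0015435184598789457 0.0 [0.44297176 0.25077009 0.0171648 ] [ 0.19988964 -0.40153014  0.37723826]
```

View pics/g4.png

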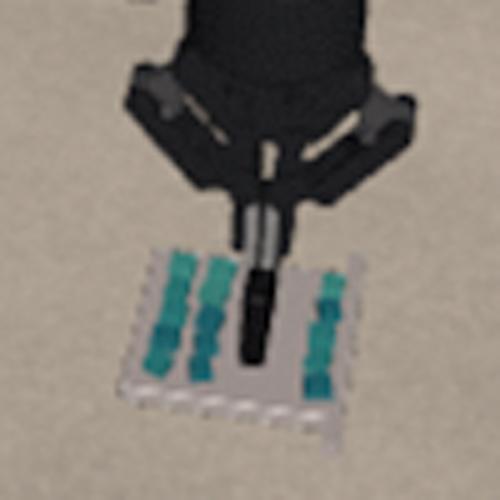

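Call:
jog_arm:
  jaw: [0.6,0.6,0.6,0.6,0.6]
  slide:
    - [0,0,0]
    - [0,0,0]
    - [0,0,2]
    - [0,0,5]
    - [0,0,7]
  twist: [0,0,0,0,0]

```text
t: 4.85
eef_pos: [0.4428, 0.2507, 0.0097]
tool_rot: [-2.424, -1.998, 0.001]
wrist_force: [-0.0, -0.8, -0.6]
opening: 0.599
grasp_force: 0.0
```

Call:
jog_arm:
  jaw: [0.6,0.6]
  slide:
    - [0,0,2]
    - [0,0,3]
  twist: [0,0]

```text
t: 5.1
eef_pos: [0.4428, 0.2507, 0.0069]
tool_rot: [-2.424, -1.998, 0.0]
wrist_force: [0.3, 0.1, 0.7]
opening: 0.598
grasp_force: 0.0
```

Call:
jog_arm:
  jaw: [0.6,0.6]
  slide:
    - [0,0,2]
    - [0,0,4]
  twist: [0,0]

```text
t: 5.35
eef_pos: [0.443, 0.2508, 0.003]
tool_rot: [-2.424, -1.998, -0.0]
wrist_force: [0.4, 0.8, 0.3]
opening: 0.6
grasp_force: 0.0
```

No contact, which supports the reading that the real fingertips sit higher than the reported TCP. Try closing here.

Call:
jog_arm:
  jaw: [0,0,0,0,0]
  slide:
    - [0,0,0]
    - [0,0,0]
    - [0,0,0]
    - [0,0,0]
    - [0,0,0]
  twist: [0,0,0,0,0]
  grip_force: 25

```text
t: 5.98
eef_pos: [0.4431, 0.2508, 0.0033]
tool_rot: [2.424, 1.998, 0.001]
wrist_force: [0.4, -1.1, 1.6]
opening: 0.132
grasp_force: 27.6
```

Run:
```python
from h import *
s=ctrl.observe();print(s["opening"],s["grasp_force"],s["eef_pos"],s["wrist_force"])
b=ctrl.camera("side");a=ctrl.camera("top")
print(np.abs(b[260:315,292:345].astype(int)-cv2.imread("pics/side0.png")[260:315,292:345,::-1]).mean((0,2)).round(0).tolist())
print("bottom rows",[blobs("side",b,(80,120,60),(100,255,255),(290,270,350,315),4)[i][1] for i in range(3)])
print([x[1] for x in blobs("side",cv2.imread("pics/side0.png")[...,::-1].copy(),(80,120,60),(100,255,255),(290,270,350,315),4)[:3]])
```

```text
0.13176226187917933 27.629251778125763 [0.44305221 0.25080953 0.00325942] [ 0.35682012 -1.06645706  1.61088824]
[9.0, 9.0, 9.0, 9.0, 9.0, 9.0, 11.0, 14.0, 16.0, 19.0, 22.0, 24.0, 27.0, 32.0, 33.0, 34.0, 33.0, 34.0, 30.0, 27.0, 27.0, 36.0, 55.0, 56.0, 45.0, 40.0, 50.0, 56.0, 28.0, 13.0, 15.0, 17.0, 28.0, 31.0, 37.0, 52.0, 60.0, 60.0, 52.0, 41.0, 33.0, 30.0, 28.0, 28.0, 32.0, 34.0, 34.0, 33.0, 33.0, 34.0, 33.0, 30.0, 27.0]
bottom rows [[303.6, 292.6], [311.1, 293.7], [334.0, 297.4]]
[[303.9, 292.5], [311.6, 293.3], [334.2, 297.5]]
```

Call:
jog_arm:
  jaw: [0.4,0.4,0.4,0.4,0.4,0,0,0,0,0]
  slide:
    - [0,0,0]
    - [0,0,0]
    - [0,0,5]
    - [0,0,10]
    - [0,0,12]
    - [0,0,12]
    - [0,0,12]
    - [0,0,12]
    - [0,0,12]
    - [0,0,12]
  twist: [0,0,0,0,0,0,0,0,0,0]
  grip_force: 50

```text
t: 7.32
eef_pos: [0.443, 0.2508, -0.0089]
tool_rot: [-2.424, -1.998, -0.0]
wrist_force: [1.1, -0.4, -0.3]
opening: 0.132
grasp_force: 50.8
```

Call:
jog_arm:
  jaw: [0,0,0,0]
  slide:
    - [0,0,-20]
    - [0,0,-60]
    - [0,0,-100]
    - [0,0,-100]
  twist: [0,0,0,0]

```text
t: 7.82
eef_pos: [0.4447, 0.2517, 0.0945]
tool_rot: [2.423, 1.997, 0.01]
wrist_force: [-0.7, -0.4, -2.0]
opening: 0.134
grasp_force: 50.7
```

```bash
python3 -c "
from h import *
go(.496,-.108,.070,-.149)
s=ctrl.observe();print(s['opening'],s['grasp_force'])"
```

```text
slide mm [-343.4  118.8   23.8] twist -0.0429 t 7.83 F [-0.7 -0.4 -2. ]
0.13407074516863535 50.711302757263184
```

Call:
jog_arm:
  jaw: [0,0,0,0,0,0,0,0,0,0,0,0]
  slide:
    - [-40,14,0]
    - [-90,32,0]
    - [-140,49,0]
    - [-190,66,0]
    - [-240,84,0]
    - [-285,100,0]
    - [-315,111,0]
    - [-335,118,10]
    - [-342,120,21]
    - [-342,120,21]
    - [-342,120,21]
    - [-342,120,21]
  twist: [-0.042,-0.042,-0.042,-0.042,-0.042,-0.042,-0.042,-0.042,-0.042,-0.042,-0.042,-0.042]

```text
t: 9.32
eef_pos: [0.4958, -0.1072, 0.0705]
tool_rot: [2.38, 2.05, 0.001]
wrist_force: [0.5, -0.4, -2.1]
opening: 0.132
grasp_force: 50.5
```

Run:
```python
from h import *
go(.496,-.108,.051,-.149)
s=ctrl.observe();print(s['opening'],s['grasp_force'],s["eef_pos"])
a=ctrl.camera("top");b=ctrl.camera("side");cv2.imwrite("pics/a.png",a[...,::-1]);cv2.imwrite("pics/b.png",b[...,::-1])
o=np.hstack([cv2.resize(a[140:260,265:385],(400,400),interpolation=2),cv2.resize(b[150:250,210:310],(400,400),interpolation=2)])
cv2.imwrite("pics/g5.png",o[...,::-1])
```

```text
slide mm [-0.8  0.3 19.5] twist 0.0001 t 9.32 F [ 0.5 -0.4 -2.1]
0.13171846668736764 50.502889752388 [ 0.49575378 -0.10719952  0.07053062]
```

View pics/g5.png

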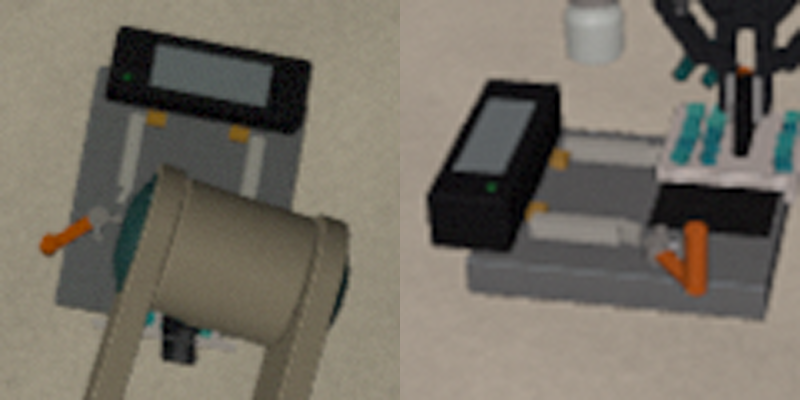

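```bash
cat >> h.py <<'E'
O=np.array([.5455,-.1165]);Y=-.149
def bay(x,y,o=O,yaw=Y):
    c,s=np.cos(yaw),np.sin(yaw);return o+np.array([c*x-s*y,s*x+c*y])
def prof(n,im,x,z,ys,o=O,yaw=Y):
    g=cv2.cvtColor(im,cv2.COLOR_RGB2GRAY).astype(np.float32)
    p=np.array([proj(n,(*bay(x,y,o,yaw),z)) for y in ys],np.float32)
    return cv2.remap(g,p[:,0].reshape(1,-1),p[:,1].reshape(1,-1),cv2.INTER_LINEAR)[0].round().astype(int)
E
python3 - <<'E'
from h import *
T=cv2.imread("pics/top0.png")[...,::-1].copy();S=cv2.imread("pics/side0.png")[...,::-1].copy();b=cv2.imread("pics/b.png")[...,::-1].copy()
ysL=np.arange(.036,.072,.002);print((ysL*1000).round().astype(int).tolist())
for n,im in(("top",T),("side",S)):
  for x in(.05,.06,.07,.08):
    print(n,x,"L",prof(n,im,x,.044,ysL).tolist(),"R",prof(n,im,x,.044,-ysL).tolist())
ysB=np.arange(.036,.106,.003);print((ysB*1000).round().astype(int).tolist())
for n,im in(("top",T),("side",S)):print(n,"base L",prof(n,im,.03,.03,ysB).tolist(),"R",prof(n,im,.03,.03,-ysB).tolist())
s=ctrl.observe();t=s["eef_pos"]
for x in(.02,.028,.045,.052):
  print("board",x,"L",prof("side",b,x,.0895,ysL,t[:2]).tolist(),"R",prof("side",b,x,.0895,-ysL,t[:2]).tolist())
B0=np.array([.443,.2508])
for x in(.02,.028,-.025):
  for n,im in(("top",T),("side",S)):
    print("board0",n,x,"L",prof(n,im,x,.01,ysL,B0,-.19).tolist(),"R",prof(n,im,x,.01,-ysL,B0,-.19).tolist())
E
```

```text
[36, 38, 40, 42, 44, 46, 48, 50, 52, 54, 56, 58, 60, 62, 64, 66, 68, 70]
top 0.05 L [77, 78, 78, 77, 77, 86, 105, 115, 119, 118, 119, 112, 97, 82, 76, 75, 76, 76] R [75, 73, 74, 76, 82, 94, 108, 118, 120, 120, 118, 111, 92, 79, 74, 74, 74, 75]
top 0.06 L [76, 75, 77, 79, 79, 92, 104, 115, 119, 121, 121, 112, 98, 85, 79, 76, 76, 76] R [75, 75, 75, 74, 79, 92, 107, 117, 119, 118, 119, 112, 100, 79, 75, 76, 76, 73]
top 0.07 L [72, 74, 77, 75, 79, 87, 105, 114, 119, 120, 119, 113, 98, 85, 77, 77, 76, 75] R [72, 73, 76, 76, 80, 90, 107, 118, 121, 119, 117, 112, 96, 81, 70, 75, 77, 76]
top 0.08 L [75, 75, 75, 75, 75, 87, 103, 114, 119, 120, 122, 110, 96, 82, 79, 76, 74, 75] R [72, 72, 74, 76, 78, 91, 105, 118, 120, 119, 118, 112, 99, 79, 76, 76, 77, 76]
side 0.05 L [81, 80, 80, 82, 84, 92, 101, 111, 118, 125, 128, 130, 131, 134, 136, 137, 137, 136] R [137, 137, 137, 136, 136, 134, 131, 129, 124, 119, 112, 104, 94, 88, 97, 105, 113, 125]
side 0.06 L [80, 80, 80, 82, 87, 92, 102, 112, 120, 124, 127, 129, 131, 133, 135, 138, 138, 138] R [137, 137, 136, 136, 135, 133, 131, 128, 125, 122, 113, 
[... 2227 characters left out ...]
20, 126, 135, 127, 116, 102, 122, 137, 143, 142, 141, 140, 139, 137, 136, 139, 140, 142]
board0 side 0.028 L [126, 132, 136, 136, 145, 164, 170, 165, 147, 142, 141, 142, 150, 154, 154, 153, 153, 151] R [122, 124, 124, 126, 134, 142, 148, 150, 149, 151, 153, 153, 153, 152, 151, 152, 152, 152]
board0 top -0.025 L [98, 107, 120, 128, 133, 139, 141, 141, 138, 139, 140, 139, 141, 142, 142, 142, 142, 139] R [122, 130, 133, 126, 118, 108, 123, 139, 140, 141, 140, 138, 140, 141, 141, 140, 139, 140]
board0 side -0.025 L [101, 113, 123, 132, 134, 142, 153, 159, 156, 152, 154, 154, 153, 154, 152, 150, 147, 149] R [128, 127, 130, 135, 143, 148, 152, 153, 152, 151, 151, 151, 151, 151, 152, 153, 152, 151]
```

Call:
jog_arm:
  jaw: [0,0,0,0,0]
  slide:
    - [-1.3,0,15]
    - [-1.3,0,30]
    - [-1.3,0,42]
    - [-1.3,0,46]
    - [-1.3,0,46]
  twist: [0,0,0,0,0]

```text
t: 10.05
eef_pos: [0.4952, -0.1091, 0.0238]
tool_rot: [-2.381, -2.048, 0.0]
wrist_force: [0.3, -0.7, -1.4]
opening: 0.129
grasp_force: 50.5
```

Call:
jog_arm:
  jaw: [0,0,0]
  slide:
    - [0,0,1]
    - [0,0,2]
    - [0,0,2]
  twist: [0,0,0]

```text
t: 10.42
eef_pos: [0.4954, -0.1091, 0.0222]
tool_rot: [2.382, 2.049, 0.0]
wrist_force: [0.0, 0.2, -2.3]
opening: 0.128
grasp_force: 50.5
```

Call:
jog_arm:
  jaw: [0,0,0,0,0]
  slide:
    - [0,6,0]
    - [0,14,0]
    - [0,22,0]
    - [0,30,0]
    - [0,30,0]
  twist: [0,0,0,0,0]

```text
t: 11.05
eef_pos: [0.5255, -0.1137, 0.022]
tool_rot: [-2.382, -2.049, -0.0]
wrist_force: [-0.4, 0.5, -2.0]
opening: 0.133
grasp_force: 50.6
```

Call:
jog_arm:
  jaw: [0,0,0,0,0]
  slide:
    - [0,8,0]
    - [0,16,0]
    - [0,24,0]
    - [0,30,0]
    - [0,30,0]
  twist: [0,0,0,0,0]

```text
t: 11.68
eef_pos: [0.5549, -0.1181, 0.022]
tool_rot: [-2.382, -2.049, -0.0]
wrist_force: [-0.0, 1.8, -1.2]
opening: 0.126
grasp_force: 50.6
```

Call:
jog_arm:
  jaw: [0,0,0,0,0]
  slide:
    - [0,6,0]
    - [0,12,0]
    - [0,17,0]
    - [0,19,1]
    - [0,19,1]
  twist: [0,0,0,0,0]

```text
t: 12.3
eef_pos: [0.5736, -0.121, 0.0212]
tool_rot: [2.381, 2.049, 0.0]
wrist_force: [-0.1, -0.6, -1.4]
opening: 0.134
grasp_force: 50.8
```

Run:
```python
from h import *
s,R=state();print(s["eef_pos"],s["wrist_force"].round(1))
a=ctrl.camera("top");b=ctrl.camera("side");cv2.imwrite("pics/a2.png",a[...,::-1]);cv2.imwrite("pics/b2.png",b[...,::-1])
o=np.hstack([cv2.resize(a[140:260,265:385],(400,400),interpolation=2),cv2.resize(b[150:250,210:310],(400,400),interpolation=2)])
cv2.imwrite("pics/g6.png",o[...,::-1])
```

```text
[ 0.57362988 -0.12096794  0.0211781 ] [-0.1 -0.6 -1.4]
```

View pics/g6.png

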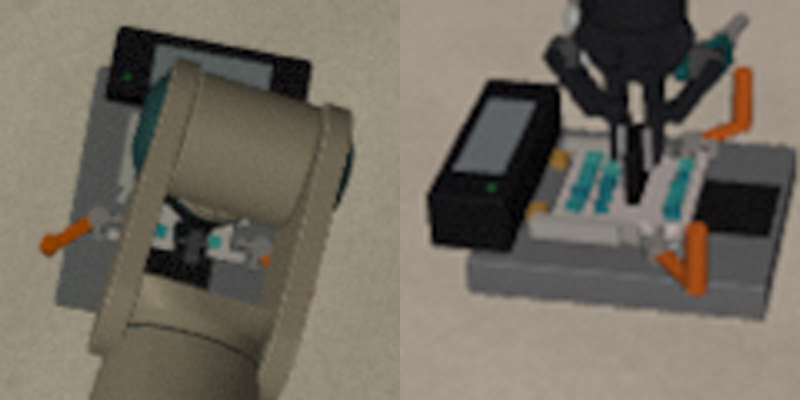

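Call:
jog_arm:
  jaw: [0,0,0]
  slide:
    - [0,1,0.5]
    - [0,2,0.5]
    - [0,2,0.5]
  twist: [0,0,0]

```text
t: 12.78
eef_pos: [0.5755, -0.1213, 0.0211]
tool_rot: [2.381, 2.049, 0.0]
wrist_force: [-3.4, 1.3, 5.1]
opening: 0.131
grasp_force: 51.7
```

Call:
jog_arm:
  jaw: [0,0,0]
  slide:
    - [0,1,0.5]
    - [0,1.5,0.5]
    - [0,1.5,0.5]
  twist: [0,0,0]

```text
t: 13.15
eef_pos: [0.577, -0.1215, 0.0211]
tool_rot: [2.381, 2.048, 0.0]
wrist_force: [-5.1, 0.8, 8.7]
opening: 0.129
grasp_force: 52.1
```

Call:
jog_arm:
  jaw: [0,0,0]
  slide:
    - [0,1,0.5]
    - [0,1.5,0.5]
    - [0,1.5,0.5]
  twist: [0,0,0]

```text
t: 13.52
eef_pos: [0.5785, -0.1218, 0.0211]
tool_rot: [2.381, 2.048, 0.001]
wrist_force: [-6.3, 1.2, 11.0]
opening: 0.128
grasp_force: 52.5
```

Call:
jog_arm:
  jaw: [0,0]
  slide:
    - [0,0,-1.4]
    - [0,0,-1.4]
  twist: [0,0]

```text
t: 13.78
eef_pos: [0.5785, -0.1218, 0.0211]
tool_rot: [2.381, 2.048, 0.001]
wrist_force: [-2.3, -0.4, 3.5]
opening: 0.127
grasp_force: 51.4
```

Call:
jog_arm:
  jaw: [0,0,0]
  slide:
    - [0,1,0]
    - [0,1,0]
    - [0,1,0]
  twist: [0,0,0]

```text
t: 14.15
eef_pos: [0.5789, -0.1218, 0.0211]
tool_rot: [-2.381, -2.048, 0.001]
wrist_force: [-6.5, 0.8, 5.7]
opening: 0.129
grasp_force: 51.8
```

Call:
jog_arm:
  jaw: [0,0,0]
  slide:
    - [0,1,-0.5]
    - [0,1,-0.5]
    - [0,1,-0.5]
  twist: [0,0,0]

```text
t: 14.52
eef_pos: [0.5792, -0.1217, 0.0212]
tool_rot: [-2.38, -2.047, 0.003]
wrist_force: [-7.7, 1.0, 5.9]
opening: 0.129
grasp_force: 51.8
```

Call:
jog_arm:
  jaw: [0,0,0.4,0.4,0.4,0.4,0.4,0.4,0.4]
  slide:
    - [0,-1.5,-1]
    - [0,-1.5,-1]
    - [0,-1.5,-1]
    - [0,-1.5,-1]
    - [0,-1.5,-1]
    - [0,-1.5,-20]
    - [0,-1.5,-60]
    - [0,-1.5,-90]
    - [0,-1.5,-90]
  twist: [0,0,0,0,0,0,0,0,0]

```text
t: 15.65
eef_pos: [0.5808, -0.1223, 0.1163]
tool_rot: [2.377, 2.045, 0.007]
wrist_force: [0.2, 0.1, 0.1]
opening: 0.402
grasp_force: 0.0
```

Run:
```python
from h import *
s,R=state();print(s["eef_pos"],s["wrist_force"].round(1),s["opening"])
a=ctrl.camera("top");b=ctrl.camera("side");cv2.imwrite("pics/a3.png",a[...,::-1]);cv2.imwrite("pics/b3.png",b[...,::-1])
T=cv2.imread("pics/top0.png")[...,::-1].copy()
for im in(T,a): print("top",[(x[0],x[1]) for x in blobs("top",im,(3,150,120),(18,255,255),(265,185,370,240))])
S=cv2.imread("pics/side0.png")[...,::-1].copy()
for im in(S,b): print("side",[(x[0],x[1]) for x in blobs("side",im,(3,150,120),(18,255,255),(260,155,320,232))])
# predicted posts for theta
for sg in(1,-1):
  for th in(.75,.85,.92):
    w=bay(-.05*np.cos(th),sg*(.072+.05*np.sin(th)));print(sg,th,w.round(4),"topcap px",proj("top",(*w,.085)).round(1),proj("side",(*w,.085)).round(1),proj("side",(*w,.033)).round(1))
```

```text
[ 0.58084315 -0.12229855  0.11632271] [0.2 0.1 0.1] 0.4019938033302873
top [([277, 205, 15, 10, 58], [284.1, 210.2]), ([343, 216, 10, 12, 43], [347.7, 221.2]), ([353, 225, 6, 5, 24], [355.7, 227.0])]
top [([277, 205, 15, 11, 59], [284.0, 210.3]), ([343, 216, 8, 10, 35], [347.0, 220.3])]
side [([286, 167, 12, 18, 86], [294.0, 176.4]), ([274, 206, 13, 18, 105], [281.9, 214.8])]
side [([286, 167, 12, 18, 86], [294.0, 176.4]), ([274, 206, 13, 18, 103], [281.9, 214.7])]
1 0.75 [ 0.5251 -0.0062] topcap px [280.5 214.5] [285.6 205.6] [285.6 221.2]
1 0.85 [ 0.5291 -0.0033] topcap px [279.5 213.1] [284.  206.2] [284.1 221.8]
1 0.92 [ 0.5321 -0.0015] topcap px [278.9 212. ] [282.9 206.5] [283.  222.2]
-1 0.75 [ 0.4936 -0.216 ] topcap px [355.3 228. ] [296.  167.2] [295.8 181.8]
-1 0.85 [ 0.4966 -0.22  ] topcap px [356.8 227. ] [295.  166.6] [294.8 181.1]
-1 0.92 [ 0.499  -0.2225] topcap px [357.7 226.1] [294.2 166.2] [294.1 180.7]
```

```bash
python3 -c "
from h import *
go(.5288,-.0036,.100,-.149+1.571)
s,R=state();print(s['qpos'].round(2),R.round(3).tolist())"
```

```text
slide mm [109.4 -67.2  11.9] twist -1.572 t 15.75 F [-0.8 -0.  -1.2]
[-0.27  0.28  1.31  0.    1.55 -0.12] [[0.149, 0.989, 0.001], [0.989, -0.149, -0.0], [0.0, 0.001, -1.0]]
```

Call:
jog_arm:
  jaw: [0.35,0.35,0.35,0.35,0.35,0.35,0.35,0.35,0.35,0.35,0.35]
  slide:
    - [20,-10,0]
    - [50,-30,5]
    - [80,-50,10]
    - [109,-67,12]
    - [109,-67,12]
    - [109,-67,12]
    - [109,-67,12]
    - [109,-67,12]
    - [109,-67,12]
    - [109,-67,12]
    - [109,-67,12]
  twist: [-1.57,-1.57,-1.57,-1.57,-1.57,-1.57,-1.57,-1.57,-1.57,-1.57,-1.57]

```text
t: 17.12
eef_pos: [0.5285, -0.004, 0.0988]
tool_rot: [-0.239, -3.131, -0.0]
wrist_force: [-0.4, 0.0, -0.6]
opening: 0.349
grasp_force: 0.0
```

```bash
python3 -c "
from h import *
go(.5288,-.0036,.012,-.149+1.571)
s,R=state();print(s['qpos'].round(2),R.round(3).tolist(),s['eef_pos'])"
```

```text
slide mm [-0.4  0.4 86.8] twist -0.0035 t 17.12 F [-0.4  0.  -0.6]
[-0.08  0.11  1.53  0.    1.5  -1.5 ] [[-0.988, 0.152, -0.001], [0.152, 0.988, 0.0], [0.001, -0.0, -1.0]] [ 0.52847807 -0.0039644   0.09883928]
```

Call:
jog_arm:
  jaw: [0.35,0.35,0.35,0.35,0.35]
  slide:
    - [0,0,20]
    - [0,0,40]
    - [0,0,48]
    - [0,0,53]
    - [0,0,56]
  twist: [0,0,0,0,0]

```text
t: 17.75
eef_pos: [0.5292, -0.004, 0.0438]
tool_rot: [0.237, 3.132, 0.0]
wrist_force: [-0.4, -0.6, 0.7]
opening: 0.352
grasp_force: 0.0
```

Call:
jog_arm:
  jaw: [0.35,0.35,0.35,0.35]
  slide:
    - [0,0,8]
    - [0,0,18]
    - [0,0,28]
    - [0,0,30]
  twist: [0,0,0,0]

```text
t: 18.25
eef_pos: [0.5282, -0.0039, 0.0123]
tool_rot: [-0.237, -3.131, -0.0]
wrist_force: [0.1, 0.0, -0.5]
opening: 0.35
grasp_force: 0.0
```

Call:
jog_arm:
  jaw: [0.35,0.35,0.35,0.35,0.35,0.35]
  slide:
    - [0,-4,0]
    - [1,-7,0]
    - [3,-10,0]
    - [6,-13,0]
    - [8,-16,0]
    - [8,-16,0]
  twist: [0,0,0,0,0,0]

```text
t: 19.0
eef_pos: [0.5175, -0.0164, 0.0136]
tool_rot: [-0.235, -3.13, -0.006]
wrist_force: [-5.7, 10.7, 2.5]
opening: 0.348
grasp_force: 4.8
```

```bash
cat >> h.py <<'E'
def look(tag):
    s,R=state();a=ctrl.camera("top");b=ctrl.camera("side");cv2.imwrite(f"pics/{tag}a.png",a[...,::-1]);cv2.imwrite(f"pics/{tag}b.png",b[...,::-1])
    d=s["eef_pos"][:2]-O;print("TCP bay mm",(np.array([[np.cos(Y),np.sin(Y)],[-np.sin(Y),np.cos(Y)]])@d*1000).round(1),"F tool",(R.T@s["wrist_force"]).round(1),"t",round(s["t"],2))
    print("top",[(x[0],x[1]) for x in blobs("top",a,(3,150,120),(18,255,255),(265,185,370,240))])
    print("side",[(x[0],x[1]) for x in blobs("side",b,(3,150,120),(18,255,255),(255,155,320,232))])
    return a,b
E
python3 -c "
from h import *
look('p1')"
```

```text
TCP bay mm [-42.6  94.8] F tool [ 7.3  9.7 -2.5] t 19.0
top [([343, 216, 10, 12, 42], [347.6, 221.1]), ([353, 225, 6, 5, 24], [355.7, 227.0])]
side [([275, 212, 15, 10, 47], [281.7, 216.7])]
```

Call:
jog_arm:
  jaw: [0.35,0.35,0.35,0.35,0.35,0.35,0.35,0.35]
  slide:
    - [1,5,0]
    - [1.5,5,0]
    - [1.5,5,0]
    - [3,1,0]
    - [5,-2,0]
    - [6,-4,0]
    - [6.5,-5.5,0]
    - [6.5,-5.5,0]
  twist: [0.18,0.36,0.54,0.6,0.55,0.5,0.45,0.45]

```text
t: 20.1
eef_pos: [0.5122, -0.0231, 0.0142]
tool_rot: [0.93, 2.998, 0.002]
wrist_force: [4.1, 1.1, -1.1]
opening: 0.351
grasp_force: 2.0
```

```bash
python3 -c "
from h import *
look('p2')"
```

```text
TCP bay mm [-46.8  87.5] F tool [-2.8  3.3  1.1] t 20.1
top [([343, 216, 10, 12, 43], [347.7, 221.2]), ([353, 225, 6, 5, 24], [355.7, 227.0])]
side [([275, 212, 17, 8, 56], [283.4, 215.8])]
```

Call:
jog_arm:
  jaw: [0.35,0.35,0.35,0.35]
  slide:
    - [0,-2.5,0]
    - [-0.5,-5,0]
    - [-1.5,-7,0]
    - [-1.5,-7,0]
  twist: [-0.05,-0.1,-0.15,-0.15]

```text
t: 20.7
eef_pos: [0.5095, -0.0292, 0.0142]
tool_rot: [0.702, 3.06, 0.002]
wrist_force: [4.2, 3.4, -0.5]
opening: 0.347
grasp_force: 2.6
```

```bash
python3 -c "
from h import *
look('p3')"
```

```text
TCP bay mm [-48.5  80.9] F tool [-2.3  4.8  0.5] t 20.7
top [([343, 216, 10, 12, 43], [347.7, 221.2]), ([353, 225, 6, 5, 24], [355.7, 227.0])]
side [([276, 212, 17, 7, 57], [283.8, 215.0])]
```

Call:
jog_arm:
  jaw: [0.35,0.35,0.35,0.35,0.35]
  slide:
    - [0,6,0]
    - [0,6,0]
    - [0,6,-30]
    - [0,6,-70]
    - [0,6,-86]
  twist: [0,0,0,0,0]

```text
t: 21.42
eef_pos: [0.512, -0.0245, 0.1018]
tool_rot: [0.702, 3.059, 0.0]
wrist_force: [0.0, -0.4, -0.7]
opening: 0.349
grasp_force: 0.0
```

```bash
python3 -c "
from h import *
a,b=look('p4')
go(.495,-.216,.098,1.422+.75)"
```

```text
TCP bay mm [-46.7  86. ] F tool [-0.2 -0.3  0.7] t 21.43
top [([343, 216, 10, 12, 42], [347.6, 221.1]), ([353, 225, 6, 5, 24], [355.7, 227.0])]
side [([276, 202, 17, 18, 125], [287.1, 211.7])]
slide mm [ -68.2 -179.8    3. ] twist -1.0522 t 21.52 F [ 0.   0.5 -0.1]
```

Call:
jog_arm:
  jaw: [0.35,0.35,0.35,0.35,0.35,0.35,0.35,0.35,0.35,0.35]
  slide:
    - [-15,-40,0]
    - [-32,-90,0]
    - [-50,-135,0]
    - [-68,-180,0]
    - [-68,-180,0]
    - [-68,-180,2]
    - [-68,-180,2]
    - [-68,-180,30]
    - [-68,-180,50]
    - [-68,-180,55]
  twist: [-1.052,-1.052,-1.052,-1.052,-1.052,-1.052,-1.052,-1.052,-1.052,-1.052]

```text
t: 22.78
eef_pos: [0.4927, -0.2151, 0.0421]
tool_rot: [0.926, -2.999, -0.005]
wrist_force: [-0.1, 0.7, 0.0]
opening: 0.349
grasp_force: 0.0
```

Call:
jog_arm:
  jaw: [0.35,0.35,0.35,0.35]
  slide:
    - [0,0,10]
    - [0,0,22]
    - [0,0,32]
    - [0,0,32]
  twist: [0,0,0,0]

```text
t: 23.28
eef_pos: [0.4934, -0.2156, 0.0114]
tool_rot: [0.93, -3.0, -0.002]
wrist_force: [0.3, 0.1, -0.3]
opening: 0.345
grasp_force: 0.0
```

```bash
python3 -c "
from h import *
a,b=look('p5')
s,R=state();print(s['eef_pos'],R[:2,:2].round(2).tolist())"
```

```text
TCP bay mm [ -36.8 -105.8] F tool [-0.3 -0.1  0.3] t 23.27
top [([284, 207, 10, 15, 58], [288.5, 214.6]), ([343, 217, 3, 4, 8], [344.4, 218.1])]
side [([286, 167, 11, 18, 60], [292.9, 177.8]), ([276, 202, 17, 17, 125], [287.0, 211.6])]
[ 0.49413738 -0.21600838  0.01267732] [[-0.82, -0.57], [-0.57, 0.82]]
```

Call:
jog_arm:
  jaw: [0.35,0.35,0.35,0.35,0.35,0.35,0.35,0.35,0.35,0.35]
  slide:
    - [0.5,3,0]
    - [1,6,0]
    - [0.5,9,0]
    - [0,12,0]
    - [-1,15,0]
    - [-2,17.5,0]
    - [-3,20,0]
    - [-3.6,22,0]
    - [-4.5,24,0]
    - [-4.5,24,0]
  twist: [0,0,0.05,0.1,0.15,0.2,0.25,0.3,0.34,0.34]

```text
t: 24.62
eef_pos: [0.4839, -0.1943, 0.0129]
tool_rot: [0.409, -3.115, 0.002]
wrist_force: [-1.7, -5.2, 1.3]
opening: 0.353
grasp_force: 2.1
```

```bash
python3 -c "
from h import *
a,b=look('p6')"
```

```text
TCP bay mm [-49.3 -86.1] F tool [ 3.  -4.6 -1.3] t 24.62
top [([284, 207, 10, 15, 58], [288.5, 214.7])]
side [([286, 178, 14, 9, 42], [292.7, 183.8]), ([276, 202, 17, 18, 126], [287.1, 211.7])]
```

Call:
jog_arm:
  jaw: [0.35,0.35,0.35,0.35]
  slide:
    - [0,2.5,0]
    - [-0.5,5,0]
    - [-1.5,8,0]
    - [-1.5,8,0]
  twist: [0.05,0.1,0.17,0.17]

```text
t: 25.22
eef_pos: [0.4836, -0.1862, 0.0128]
tool_rot: [-0.143, 3.138, -0.002]
wrist_force: [-1.0, -5.2, -0.1]
opening: 0.349
grasp_force: 2.6
```

Call:
jog_arm:
  jaw: [0.35,0.35,0.35]
  slide:
    - [0,2,0]
    - [-0.5,4,0]
    - [-0.5,4,0]
  twist: [0.04,0.08,0.08]

```text
t: 25.6
eef_pos: [0.4838, -0.1824, 0.0128]
tool_rot: [-0.018, 3.141, -0.003]
wrist_force: [-0.2, -5.4, 0.4]
opening: 0.356
grasp_force: 3.2
```

```bash
python3 -c "
from h import *
a,b=look('p7')
s,R=state();print(np.arctan2(R[1,1],R[0,1])-1.422)"
```

```text
TCP bay mm [-51.2 -74.3] F tool [ 0.3 -5.4 -0.4] t 25.6
top [([284, 207, 10, 15, 59], [288.5, 214.6])]
side [([286, 184, 14, 4, 40], [291.7, 185.6]), ([276, 202, 17, 17, 124], [287.1, 211.6])]
0.1605445531280194
```

Call:
jog_arm:
  jaw: [0.35,0.35,0.35,0.35]
  slide:
    - [0,-6,0]
    - [0,-6,-25]
    - [0,-6,-65]
    - [0,-6,-86]
  twist: [0,0,0,0]

```text
t: 26.2
eef_pos: [0.4845, -0.1874, 0.1007]
tool_rot: [-0.019, 3.139, -0.0]
wrist_force: [0.1, -0.0, -0.2]
opening: 0.354
grasp_force: 0.0
```

```bash
python3 -c "
from h import *
p=bay(-.0476,.0873);go(*p,.098,1.422-.25)"
```

```text
slide mm [-28.9 164.    2.8] twist 0.411 t 26.2 F [ 0.1 -0.  -0.2]
```

Call:
jog_arm:
  jaw: [0.35,0.35,0.35,0.35,0.35,0.35,0.35,0.35,0.35,0.35]
  slide:
    - [-8,45,0]
    - [-17,95,0]
    - [-24,138,0]
    - [-29,164,0]
    - [-29,164,0]
    - [-29,164,20]
    - [-29,164,45]
    - [-29,164,70]
    - [-29,164,86]
    - [-29,164,86]
  twist: [0.411,0.411,0.411,0.411,0.411,0.411,0.411,0.411,0.411,0.411]

```text
t: 27.45
eef_pos: [0.51, -0.0235, 0.0114]
tool_rot: [-0.624, -3.076, 0.0]
wrist_force: [0.7, -0.5, -0.1]
opening: 0.353
grasp_force: 0.0
```

Call:
jog_arm:
  jaw: [0.35,0.35,0.35,0.35,0.35]
  slide:
    - [0,-4,0]
    - [0,-7,0]
    - [0,-9,0]
    - [-0.5,-11,0]
    - [-0.5,-11,0]
  twist: [0,0,-0.04,-0.08,-0.08]

```text
t: 28.08
eef_pos: [0.5082, -0.0329, 0.0136]
tool_rot: [0.499, 3.099, 0.003]
wrist_force: [3.1, 4.2, -0.5]
opening: 0.351
grasp_force: 2.4
```

```bash
python3 -c "
from h import *
a,b=look('p8')
s,R=state();print(np.arctan2(R[1,1],R[0,1])-1.422)"
```

```text
TCP bay mm [-49.3  77.2] F tool [-1.6  4.9  0.5] t 28.07
top [([341, 217, 8, 17, 60], [343.8, 225.3])]
side [([276, 212, 17, 7, 58], [284.1, 214.7])]
-0.170673008172596
```

Call:
jog_arm:
  jaw: [0.35,0.35,0.35,0.35]
  slide:
    - [0,-2,0]
    - [0,-4,0]
    - [-0.5,-6,0]
    - [-0.5,-6,0]
  twist: [-0.04,-0.08,-0.1,-0.1]

```text
t: 28.68
eef_pos: [0.507, -0.0381, 0.0137]
tool_rot: [0.343, 3.119, 0.004]
wrist_force: [4.6, 7.1, -0.0]
opening: 0.351
grasp_force: 3.9
```

Call:
jog_arm:
  jaw: [0.35,0.35,0.35]
  slide:
    - [0,-1.5,0]
    - [0,-3,0]
    - [0,-3,0]
  twist: [-0.03,-0.06,-0.06]

```text
t: 29.05
eef_pos: [0.507, -0.0404, 0.0137]
tool_rot: [0.249, 3.127, 0.006]
wrist_force: [7.4, 10.4, -1.6]
opening: 0.35
grasp_force: 5.5
```

```bash
python3 -c "
from h import *
a,b=look('p9')
s,R=state();print(np.arctan2(R[1,1],R[0,1])-1.422)"
```

```text
TCP bay mm [-49.4  69.6] F tool [-5.7 11.4  1.7] t 29.05
top [([341, 217, 8, 17, 59], [343.8, 225.4])]
side [([277, 211, 17, 6, 59], [284.6, 213.7])]
-0.010192895514963274
```

Call:
jog_arm:
  jaw: [0.35,0.35,0.35,0.35]
  slide:
    - [0,7,0]
    - [0,7,-25]
    - [0,7,-65]
    - [0,7,-86]
  twist: [0,0,0,0]

```text
t: 29.65
eef_pos: [0.5069, -0.0356, 0.1012]
tool_rot: [0.251, 3.128, -0.001]
wrist_force: [-0.2, 0.7, 0.1]
opening: 0.347
grasp_force: 0.0
```

```bash
python3 -c "
from h import *
a,b=look('q0')
p=bay(-.0485,-.081);go(*p,.098,1.422+.14)"
```

```text
TCP bay mm [-50.2  74.2] F tool [ 0.3  0.7 -0.1] t 29.65
top [([341, 217, 8, 17, 59], [343.8, 225.4])]
side [([286, 171, 15, 17, 74], [297.2, 181.1]), ([276, 200, 18, 17, 120], [288.0, 210.3])]
slide mm [  -2.6 -155.2    3.7] twist -0.1511 t 29.75 F [-0.3 -0.6  0.5]
```

Call:
jog_arm:
  jaw: [0.35,0.35,0.35,0.35,0.35,0.35,0.35,0.35,0.35,0.35]
  slide:
    - [-1,-45,0]
    - [-1,-95,0]
    - [-2,-135,0]
    - [-2.5,-155,0]
    - [-2.5,-155,0]
    - [-2.5,-155,20]
    - [-2.5,-155,45]
    - [-2.5,-155,70]
    - [-2.5,-155,86]
    - [-2.5,-155,86]
  twist: [-0.15,-0.15,-0.15,-0.15,-0.15,-0.15,-0.15,-0.15,-0.15,-0.15]

```text
t: 31.0
eef_pos: [0.4833, -0.1876, 0.0113]
tool_rot: [-0.014, -3.139, -0.002]
wrist_force: [-0.1, 0.8, 0.3]
opening: 0.349
grasp_force: 0.0
```

Call:
jog_arm:
  jaw: [0.35,0.35,0.35,0.35]
  slide:
    - [0,4,0]
    - [0,7,0]
    - [0,9.5,0]
    - [0,9.5,0]
  twist: [0,0,0.04,0.04]

```text
t: 31.5
eef_pos: [0.4848, -0.1797, 0.0136]
tool_rot: [0.078, 3.138, -0.002]
wrist_force: [0.5, -4.1, 1.1]
opening: 0.352
grasp_force: 1.2
```

Call:
jog_arm:
  jaw: [0.35,0.35,0.35]
  slide:
    - [0,1.5,0]
    - [0,3,0]
    - [0,3,0]
  twist: [0.03,0.06,0.06]

```text
t: 31.88
eef_pos: [0.4848, -0.1768, 0.0132]
tool_rot: [0.174, 3.135, -0.002]
wrist_force: [1.8, -3.4, 1.7]
opening: 0.351
grasp_force: 2.3
```

```bash
python3 -c "
from h import *
a,b=look('q1')"
```

```text
TCP bay mm [-51.1 -68.7] F tool [-2.2 -3.2 -1.7] t 31.88
top [([287, 208, 8, 15, 58], [290.7, 215.5])]
side [([286, 185, 10, 3, 27], [290.3, 186.0]), ([276, 200, 18, 17, 118], [288.1, 210.3])]
```

Call:
jog_arm:
  jaw: [0.35,0.35,0.35]
  slide:
    - [0,1.5,0]
    - [0,3,0]
    - [0,3,0]
  twist: [0.03,0.06,0.06]

```text
t: 32.35
eef_pos: [0.4853, -0.1749, 0.0132]
tool_rot: [0.269, 3.127, -0.005]
wrist_force: [4.0, -9.6, -0.5]
opening: 0.349
grasp_force: 4.5
```

Call:
jog_arm:
  jaw: [0.35,0.35,0.35]
  slide:
    - [0,1.5,0]
    - [0,2,0]
    - [0,2,0]
  twist: [0.03,0.04,0.04]

```text
t: 32.72
eef_pos: [0.4858, -0.1737, 0.0132]
tool_rot: [0.331, 3.12, -0.007]
wrist_force: [4.8, -12.9, -0.9]
opening: 0.35
grasp_force: 6.0
```

```bash
python3 -c "
from h import *
a,b=look('q2')"
```

```text
TCP bay mm [-50.5 -65.5] F tool [ -7.4 -11.6   1. ] t 32.73
top [([287, 208, 8, 15, 59], [290.7, 215.5])]
side [([286, 185, 10, 4, 27], [290.3, 186.2]), ([276, 200, 18, 17, 119], [288.0, 210.3])]
```

Call:
jog_arm:
  jaw: [0.35,0.35,0.35,0.35]
  slide:
    - [0,-7,0]
    - [0,-7,-25]
    - [0,-7,-65]
    - [0,-7,-86]
  twist: [0,0,0,0]

```text
t: 33.33
eef_pos: [0.4835, -0.1777, 0.1001]
tool_rot: [0.329, 3.124, 0.001]
wrist_force: [0.7, 0.8, 0.9]
opening: 0.347
grasp_force: 0.0
```

```bash
python3 -c "
from h import *
a,b=look('q3')
p=bay(-.0485,.0766);go(*p,.098,1.422-.08)"
```

```text
TCP bay mm [-52.3 -69.7] F tool [-0.5  0.9 -0.9] t 33.33
top [([287, 208, 8, 15, 59], [290.7, 215.4])]
side [([286, 172, 16, 17, 98], [296.1, 182.0]), ([276, 200, 18, 17, 117], [288.1, 210.2])]
slide mm [  6.  146.5   2.7] twist 0.0189 t 33.42 F [-0.1 -0.3  0.1]
```

Call:
jog_arm:
  jaw: [0.35,0.35,0.35,0.35,0.35,0.35,0.35,0.35,0.35,0.35,0.35]
  slide:
    - [2,45,0]
    - [4,95,0]
    - [6,130,0]
    - [6,146.5,0]
    - [6,146.5,0]
    - [6,146.5,20]
    - [6,146.5,45]
    - [6,146.5,70]
    - [6,146.5,86]
    - [6,142,86]
    - [6,140,86]
  twist: [0.02,0.02,0.02,0.02,0.02,0.02,0.02,0.02,0.02,0.02,0.02]

```text
t: 34.8
eef_pos: [0.5064, -0.039, 0.0123]
tool_rot: [-0.36, -3.12, -0.005]
wrist_force: [2.3, 9.5, -8.0]
opening: 0.351
grasp_force: 5.0
```

Call:
jog_arm:
  jaw: [0.35,0.35,0.35]
  slide:
    - [0,-1,0]
    - [0,-2,0]
    - [0,-2,0]
  twist: [-0.02,-0.04,-0.04]

```text
t: 35.17
eef_pos: [0.5065, -0.0401, 0.0125]
tool_rot: [0.296, 3.127, 0.006]
wrist_force: [4.2, 10.0, -7.3]
opening: 0.348
grasp_force: 5.4
```

Call:
jog_arm:
  jaw: [0.35,0.35,0.35]
  slide:
    - [0,-1,0]
    - [0,-1.5,0]
    - [0,-1.5,0]
  twist: [-0.02,-0.04,-0.04]

```text
t: 35.55
eef_pos: [0.5068, -0.041, 0.0126]
tool_rot: [0.233, 3.131, 0.008]
wrist_force: [6.3, 13.2, -8.9]
opening: 0.348
grasp_force: 6.8
```

```bash
python3 -c "
from h import *
a,b=look('q4')"
```

```text
TCP bay mm [-49.5  68.9] F tool [-4.3 13.9  8.9] t 35.55
top [([340, 217, 7, 16, 64], [342.2, 225.4])]
side [([299, 185, 2, 4, 6], [299.7, 186.8]), ([277, 211, 17, 6, 56], [284.5, 213.7])]
```

Call:
jog_arm:
  jaw: [0.35,0.35,0.35,0.35,0.35,0.35,0.35,0.35,0.35,0.35]
  slide:
    - [0,7,0]
    - [0,7,-25]
    - [0,7,-65]
    - [0,7,-96]
    - [20,40,-96]
    - [40,90,-96]
    - [60,140,-96]
    - [70,190,-96]
    - [80,230,-96]
    - [80,230,-96]
  twist: [0,0,0,0,0,0,0,0,0,0]

```text
t: 36.9
eef_pos: [0.4612, 0.198, 0.1098]
tool_rot: [0.23, 3.131, 0.001]
wrist_force: [-0.1, -0.3, 0.6]
opening: 0.348
grasp_force: 0.0
```

Run:
```python
from h import *
a,b=look('r0')
o=np.hstack([cv2.resize(a[140:250,270:370],(400,440),interpolation=2),cv2.resize(b[150:250,210:310],(400,440),interpolation=2)])
cv2.imwrite("pics/r.png",o[...,::-1])
```

```text
TCP bay mm [-130.   298.5] F tool [ 0.1 -0.3 -0.6] t 36.9
top [([287, 208, 8, 15, 61], [290.7, 215.6]), ([340, 217, 7, 16, 67], [342.2, 225.3])]
side [([297, 173, 1, 5, 5], [297.0, 175.0]), ([286, 183, 14, 6, 44], [292.9, 186.0]), ([276, 200, 18, 17, 122], [288.0, 210.3])]
```

View pics/r.png

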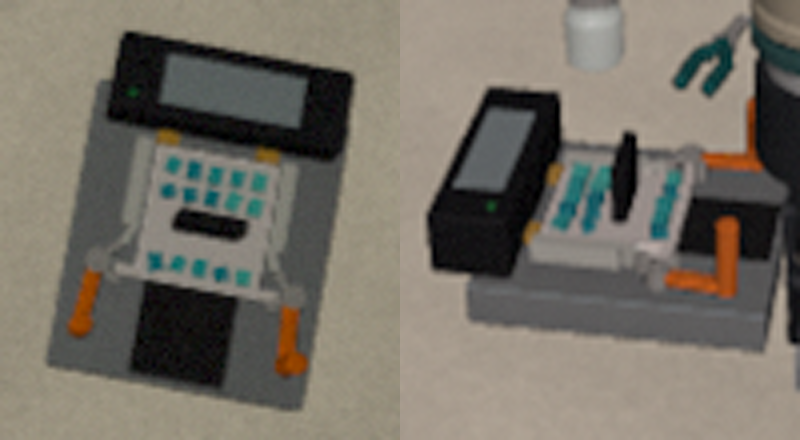

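Run:
```python
from h import *
a=cv2.imread("pics/r0a.png")[...,::-1].copy();b=cv2.imread("pics/r0b.png")[...,::-1].copy()
# handle pose (black blob, top z=.084 mixed) in top
for n,im,box in(("top",a,(308,185,336,205)),("side",b,(255,170,280,205))):
  for q in blobs(n,im,(0,0,0),(180,255,50),box,15):print(n,q)
# stones rows: turquoise blobs
st=[q[1] for q in blobs("top",a,(78,110,60),(105,255,255),(300,170,345,220),4)]
P=np.array([ray("top",*q,.046)[:2] for q in st]);d=P-O
B=(np.array([[np.cos(Y),np.sin(Y)],[-np.sin(Y),np.cos(Y)]])@d.T).T*1000;print(B[np.argsort(B[:,0])].round(1).tolist())
# ear rear edge / tail: profile along bay x at several y, z=.04 (tail against black pad)
xs=np.arange(-.03,.012,.002);g=cv2.cvtColor(a,cv2.COLOR_RGB2GRAY).astype(np.float32)
print((xs*1000).round().astype(int).tolist())
for y in(-.035,-.025,-.015,0,.015,.025,.035):
  p=np.array([proj("top",(*bay(x,y),.04)) for x in xs],np.float32)
  print(y,cv2.remap(g,p[:,0].reshape(1,-1),p[:,1].reshape(1,-1),cv2.INTER_LINEAR)[0].astype(int).tolist())
# post caps
for sg,px in((1,(270+80/4,140+327/4)),(-1,(270+292/4,140+365/4))):
  w=ray("top",*px,.085)[:2]-O;w=np.array([[np.cos(Y),np.sin(Y)],[-np.sin(Y),np.cos(Y)]])@w*1000;print("post",w.round(1),"theta",np.arctan2(sg*w[1]-72,-w[0]).round(3))
```

```text
top ([313, 192, 18, 8, 86], [322.0, 195.7], ((321.7560119628906, 195.5919952392578), (17.083560943603516, 5.008792877197266), 10.30484676361084))
side ([263, 180, 7, 20, 92], [265.7, 189.8], ((265.5975646972656, 189.6219482421875), (5.52157735824585, 19.215089797973633), 6.34019136428833))
[[7.8, -32.5], [7.9, -16.9], [8.4, 31.4], [9.4, -0.5], [9.6, 14.8], [59.8, -33.2], [61.3, 30.5], [61.3, -0.8], [61.4, 14.9], [62.2, -17.2], [77.4, -1.0], [78.7, -32.7], [78.9, -17.3], [79.3, 14.9], [79.8, 30.1]]
[-30, -28, -26, -24, -22, -20, -18, -16, -14, -12, -10, -8, -6, -4, -2, 0, 2, 4, 6, 8, 10]
-0.035 [66, 68, 69, 72, 74, 74, 71, 67, 63, 63, 64, 73, 88, 113, 129, 134, 115, 102, 95, 97, 97]
-0.025 [6, 8, 17, 16, 14, 15, 15, 16, 15, 17, 19, 19, 76, 121, 134, 135, 131, 121, 117, 117, 118]
-0.015 [13, 14, 14, 14, 18, 16, 16, 21, 16, 13, 17, 26, 54, 110, 130, 131, 113, 92, 76, 71, 72]
0 [17, 18, 20, 22, 18, 17, 18, 18, 17, 18, 22, 30, 51, 107, 129, 134, 119, 103, 89, 84, 83]
0.015 [15, 17, 17, 16, 15, 14, 14, 15, 16, 19, 17, 29, 54, 102, 127, 135, 132, 119, 100, 83, 82]
0.025 [18, 20, 19, 17, 14, 9, 13, 15, 11, 14, 18, 21, 70, 111, 135, 137, 127, 107, 99, 101, 112]
0.035 [36, 33, 30, 32, 40, 42, 42, 40, 40, 39, 36, 41, 65, 120, 129, 126, 114, 108, 103, 100, 88]
post [-51.7  76.5] theta 0.086
post [-51.6 -73.5] theta 0.029
```

```bash
python3 -c "
from h import *
p=bay(-.050,-.0735);go(*p,.105,1.422+.02)"
```

```text
slide mm [ -79.5 -369.9    4.5] twist -0.0205 t 37.0 F [-0.   0.5  1.1]
```

Call:
jog_arm:
  jaw: [0.35,0.35,0.35,0.35,0.35,0.35,0.35,0.35,0.35,0.35,0.35,0.35]
  slide:
    - [-10,-45,0]
    - [-20,-100,0]
    - [-32,-155,0]
    - [-45,-210,0]
    - [-57,-265,0]
    - [-68,-315,0]
    - [-76,-350,0]
    - [-79.5,-370,4]
    - [-79.5,-370,30]
    - [-79.5,-370,65]
    - [-79.5,-370,95]
    - [-79.5,-370,97]
  twist: [-0.02,-0.02,-0.02,-0.02,-0.02,-0.02,-0.02,-0.02,-0.02,-0.02,-0.02,-0.02]

```text
t: 38.5
eef_pos: [0.4826, -0.181, 0.0093]
tool_rot: [-0.204, -3.13, -0.003]
wrist_force: [-0.8, 0.4, 0.3]
opening: 0.348
grasp_force: 0.0
```

Call:
jog_arm:
  jaw: [0.35,0.35,0.35,0.35]
  slide:
    - [0,4,0]
    - [0,7,0]
    - [0,8,0]
    - [0,8,0]
  twist: [0,0,0,0]

```text
t: 39.0
eef_pos: [0.4863, -0.1757, 0.0132]
tool_rot: [0.204, 3.132, -0.006]
wrist_force: [-0.6, -7.9, -1.0]
opening: 0.351
grasp_force: 3.7
```

```bash
python3 -c "
from h import *
a,b=look('s1')"
```

```text
TCP bay mm [-49.8 -67.3] F tool [-0.4 -7.9  1. ] t 39.0
top [([287, 208, 8, 15, 60], [290.8, 215.5])]
side [([286, 185, 14, 4, 30], [291.2, 186.4]), ([276, 200, 18, 17, 119], [288.0, 210.3])]
```

Call:
jog_arm:
  jaw: [0.35,0.35]
  slide:
    - [0,1,0]
    - [0,1,0]
  twist: [0,0]

```text
t: 39.35
eef_pos: [0.4863, -0.1752, 0.0132]
tool_rot: [0.205, 3.132, -0.008]
wrist_force: [-2.4, -9.1, 0.7]
opening: 0.351
grasp_force: 4.9
```

Call:
jog_arm:
  jaw: [0.35,0.35]
  slide:
    - [0,1,0]
    - [0,1,0]
  twist: [0,0]

```text
t: 39.6
eef_pos: [0.4862, -0.1747, 0.0132]
tool_rot: [0.205, 3.133, -0.009]
wrist_force: [-2.3, -11.3, -1.5]
opening: 0.347
grasp_force: 5.9
```

```bash
python3 -c "
from h import *
a,b=look('s2')"
```

```text
TCP bay mm [-50.  -66.3] F tool [  0.8 -11.5   1.6] t 39.6
top [([287, 208, 8, 15, 60], [290.8, 215.6])]
side [([286, 185, 15, 4, 31], [291.5, 186.5]), ([276, 200, 18, 17, 119], [288.0, 210.3])]
```

Call:
jog_arm:
  jaw: [0.35,0.35,0.35,0.35,0.35,0.35,0.35,0.35,0.35,0.35,0.35,0.35]
  slide:
    - [0,-7,0]
    - [0,-7,-25]
    - [0,-7,-65]
    - [0,-7,-96]
    - [20,30,-96]
    - [40,90,-96]
    - [60,150,-96]
    - [70,210,-96]
    - [80,270,-96]
    - [80,320,-96]
    - [80,360,-96]
    - [80,360,-96]
  twist: [0,0,0,0,0,0,0,0,0,0,0,0]

```text
t: 41.2
eef_pos: [0.453, 0.198, 0.1081]
tool_rot: [0.197, 3.135, 0.002]
wrist_force: [0.4, -0.6, 0.5]
opening: 0.35
grasp_force: 0.0
```

Run:
```python
from h import *
a,b=look('t0');g=cv2.cvtColor(a,cv2.COLOR_RGB2GRAY).astype(np.float32)
xs=np.arange(-.012,.004,.002)
for y in(-.025,-.015,0,.015,.025):
  p=np.array([proj("top",(*bay(x,y),.04)) for x in xs],np.float32)
  print(y,cv2.remap(g,p[:,0].reshape(1,-1),p[:,1].reshape(1,-1),cv2.INTER_LINEAR)[0].astype(int).tolist())
```

```text
TCP bay mm [-138.2  297.3] F tool [-0.5 -0.6 -0.5] t 41.2
top [([287, 208, 8, 15, 61], [290.7, 215.6]), ([340, 217, 6, 17, 65], [342.1, 225.2])]
side [([286, 172, 16, 17, 97], [296.1, 182.1]), ([276, 200, 18, 17, 123], [288.0, 210.2])]
-0.025 [16, 15, 20, 75, 120, 134, 135, 130]
-0.015 [11, 13, 25, 56, 107, 128, 131, 113]
0 [15, 16, 24, 47, 105, 129, 135, 119]
0.015 [18, 18, 31, 57, 106, 130, 137, 133]
0.025 [14, 13, 15, 68, 110, 131, 136, 126]
```

The board hasn't moved: it is still square and fully seated, and the levers hold it on their own.

```bash
python3 -c "
from rig import ctrl
print(ctrl.sign_off())"
```

```text
the job is handed in; nothing more can be done
None
```

The job is handed in: the turquoise board sits square in the bay, and both levers met a firm stop and hold it with the arm clear; that stop is my only evidence it is fully home, and the hardest lever push was about 14 N (7–10 N expected; roughly 42 N at the board by the 3× figure), so I can't rule out having passed the 40 N contact limit.

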